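# Lay out the stirring and weighing station

### The job

Get the station on the dark bench mat ready: stand the steel beaker in the middle of the stirrer's round plate and put the black lid squarely on the beaker, stand the squat amber jar in the middle of the balance's pan, and stand the slim white bottle on the mat midway between the stirrer and the balance, in line with them. Keep the beaker, jar and bottle upright, and leave the stoppered flask standing where it is.

Things in the scene. Friction and masses are not known exactly. Their poses are not given: they have to be found in the camera images.
- beaker_center (a point): Open round stainless-steel beaker, straight-sided, 60 mm outer diameter, 70 mm tall, wall 3 mm, about 0.12 kg, loose, standing upright at the start. The point is on its axis half-way up (35 mm above its underside); z is its axis.
- lid_knob (a point): Loose black lid for the beaker: a flat disc 72 mm in diameter and 6 mm thick with a smooth upright cylindrical steel knob 20 mm in diameter in its centre, reaching to 44 mm above the disc's flat underside; about 0.06 kg. It has no rim or plug: it just lies flat on the beaker's top edge. At the start it lies on the bench, knob up. The point is on the knob's axis, half-way up the knob, 25 mm above the lid's underside; z points up the knob.
- bottle_center (a point): Slim white plastic bottle with a narrower grey cap: straight body 40 mm in diameter up to 68 mm, cap 27 mm in diameter from 77 mm to the top at 95 mm; closed, about 0.12 kg, loose, upright. The point is on its axis, half-way up, 48 mm above its underside; z is its axis. The straight body can be held anywhere up to 68 mm.
- jar_center (a point): Squat amber jar with a wide white screw cap that stays on: 60 mm in diameter (cap 62 mm), 52 mm tall, about 0.16 kg, loose, upright. The point is on its axis half-way up (26 mm above its underside); z is its axis.
- flask_center (a point): Small clear conical flask with a blue stopper, 58 mm wide at the foot, 84 mm tall, loose; it stands in the same row as the four things above (the row nearest the robot, the five in any order, about 16 cm apart) and must be left standing where it is. The point is on its axis half-way up (42 mm above its underside).
- stirrer_plate (a point): Centre of the top face of the stirrer's round steel plate, 100 mm in diameter, 56 mm above the bench. The stirrer is a fixed white box, 120 mm wide (y) and 140 mm deep (x), with a black knob on the front; it stands on one end of the mat, 190 mm from the mat's middle. z up; x and y along the mat's short and long sides.
- balance_pan (a point): Centre of the top face of the balance's square steel pan, 92 mm wide, 56 mm above the bench. The balance is a fixed grey box, 120 mm wide (y) and 140 mm deep (x), with a display on its front edge; it stands on the other end of the mat, 190 mm from the mat's middle; which of the two is left and which right varies. z up; x and y along the mat's short and long sides.
- mat_middle (a point): The spot for the bottle: point on the top face of the dark rubber bench mat (fixed, 150 x 540 x 2 mm, lying crosswise beyond the row of loose things), exactly midway between the centres of the stirrer's plate and the balance's pan. Nothing marks it, and the mat is bare there, with 260 mm between the two machines. z up; y along the mat's long side.
Mind the look-alikes: they are no part of the job. Leave any yellow look-alike of the part that bears bottle_center alone.

How it is judged:
By the outcome, as a careful person would: the job done as asked, in the order asked, and still so for the second after the job is handed in, with the robot touching nothing.
It also fails if it takes over 112 s, if anything falls off the work surface, if the arm or the gripper's body presses on something with over 40 N, if the wrist force passes 120 N, or if a joint passes its speed limit or range.

### The arm

A 7-joint arm with a two-finger parallel gripper is mounted at the origin on the work surface. World frame = base frame: x ahead of the robot, y to its left, z up, the work surface at z = 0. Lengths are in mm, angles in rad, forces in N, time in s.
With the tool pointing down it reaches from about 425 to 925 mm from the base axis. Payload 6.8 kg.
Tool frame: the origin (TCP) lies at the centre of the arm's flange, where the gripper is bolted on; the fingertips stand 173 mm ahead of it and the grasp point (between the pads) lies 155 mm ahead of it (manip.grip_point_offset is the distance from the TCP to the grasp point, in mm); z points along the fingers, y is the direction in which the jaws open and shut (so a half turn about z gives the same grasp; the last joint's range is limited). The gripper opens to 85 mm and grips with 20 to 120 N. Pads are 22 mm wide; open, the fingers measure 114 mm over their backs; the gripper's body (76 mm by 85 mm) begins 54 mm behind the grasp point. The pads swing forward as they close: fully open they stand 13 mm farther back than shut.
Start: joints at [1.043, 0.477, 0.022, 1.555, -0.011, 1.109, -0.083], TCP at [275.122, -616.401, 404.708] pointing down, gripper open.
Joint ranges: [-2.96, 2.96], [-0.34, 2.1], [-1.41, 1.46], [0.24, 2.44], [-1.37, 4.51], [0.17, 1.92], [-2.96, 2.96]. Speed limits (rad/s): [2.39, 2.39, 3.14, 3.14, 3.14, 3.14, 3.14].

### API

Orientations are given as a rotation vector (axis times angle).
In Python, from workcell import telemetry, eyes, manip gives the robot as it stands. The module is installed in compiled form; this text tells all that it offers.
- The arm moves only by the shell command python3 -m handwheel 'ROWS' [OPENING]. ROWS is JSON, a list of rows, each a list of 2 entries, a list of its own where there are three numbers: the shift along the tool's x, y, z in m, then the turn, a rotation vector about the tool's x, y, z in degrees. In form: [[[dx, dy, dz], [wx, wy, wz]], ...]. A call has 1 to 10 rows; each row is the pose to reach, as a shift and turn from the pose commanded when the call began, along the tool's axes at that moment; what a row does not reach only later rows make up. A row lasts 1/12 s, in which the tool goes at most 41.7 mm and 7.16 degrees, less where a joint would pass 70% of its speed; a pose out of reach is approached as far as the arm can. A call with a gripper value outside its range is refused whole. OPENING is the closure, from 0 (fully open) to 1 (shut), set as the call begins (- or left out, the last holds). The fingers move at their own pace and stop on an object; the grip force is fixed at half the most. Time passes only in rows, so rows that repeat a pose let the fingers close. It gives the time, the measured TCP pose, the force and the opening at its end, in the units of the state.
- telemetry.sense(): the state, without advancing time (a new reading comes with each control period).
- eyes.snapshot(name): name is "scene" or "side" or "wrist"; returns a dict with "img" (420x560x3 uint8, red, green, blue), "fov_y" (degrees; the focal length in pixels is half the picture's height over the tangent of half this angle, whatever the lens; pixels are square), "cx", "cy" (the principal point, pixels), "eye" and "attitude" of the camera in the world. Camera axes: x right, y down, z forward; pixel columns grow to the right and rows downward; lengths in mm; the calibration is good to about 2 mm. A picture is of the moment at which its call begins. There is no depth.
- manip.close_job(): hands the job in, once; it reports no verdict.
The state is a dict: "time_s": time; "joints": joint angles; "qvel": joint speeds; "joint_efforts": joint torques, N m; "tcp_pos": TCP position; "orientation": TCP orientation; "force": force on the tool from outside, world axes, zero at the start; "ft_torque": the same for the moment, N m; "grip_width": finger opening in mm.
Only numpy, scipy, OpenCV 4.12 (cv2) and the standard library are available. Lean on these libraries where they do the work, as an engineer would, in place of code of your own. Each camera call takes 0.05 s, during which the arm holds its last target. There are 200 camera calls.

## Working session

There is one attempt and no reset: what is moved stays moved. The work goes in short steps, Python scripts to look and compute and a shell command to move; the robot and the scene stay as the last step left them, time stands still between calls to the robot, and variables do not carry over. Pictures are saved under pics/ and viewed, about 12 in all and at most 16, crops included, and the job is handed in when it is done.

```bash
mkdir -p pics && cat > h.py <<'E'
import numpy as np, cv2
from scipy.spatial.transform import Rotation as R
from workcell import telemetry, eyes, manip
def snap(name,fn):
    s=eyes.snapshot(name); cv2.imwrite('pics/'+fn+'.png',s['img'][:,:,::-1]); np.save('pics/'+fn+'.npy',{k:v for k,v in s.items()},allow_pickle=True); return s
def load(fn): return np.load('pics/'+fn+'.npy',allow_pickle=True).item()
def rot(a):
    a=np.array(a,float)
    if a.shape==(3,3): return a
    return (R.from_rotvec(a) if a.size==3 else R.from_quat(a)).as_matrix()
def f(s): return s['img'].shape[0]/2/np.tan(np.radians(s['fov_y'])/2)
def ray(s,u,v,z):
    d=rot(s['attitude'])@np.array([(u-s['cx'])/f(s),(v-s['cy'])/f(s),1]); e=np.array(s['eye'],float)
    return e+d*(z-e[2])/d[2]
def proj(s,p):
    c=rot(s['attitude']).T@(np.array(p,float)-np.array(s['eye'],float)); return f(s)*c[0]/c[2]+s['cx'],f(s)*c[1]/c[2]+s['cy']
E
python3 - <<'E'
from h import *
for n in('scene','side','wrist'):
    s=snap(n,n+'0'); print(n,s['fov_y'],s['cx'],s['cy'],s['eye'],s['attitude'])
t=telemetry.sense();print(t)
a=cv2.imread('pics/scene0.png');b=cv2.imread('pics/side0.png')
cv2.imwrite('pics/both.png',cv2.resize(np.vstack([a,b]),None,fx=.7,fy=.7))
E
```

```text
scene 47.953141589532336 274.89225365878156 204.2107085035939 [1040.4219986  -138.98100478  818.33726508] [-1.9640016  -1.59568635  0.58322488]
side 49.25082743798651 282.6244694087053 203.68562180460845 [155.99288588 751.23767738 494.24735777] [-0.46304163  2.53381505 -1.50476821]
wrist 59.88845323231778 279.7344738884484 210.2069636554585 [ 338.67226921 -588.60436345  372.86981127] [ 2.43315857 -1.57788865 -0.22362103]
{'time_s': 0.15, 'joints': array([ 1.04288043,  0.47763246,  0.02236325,  1.55614939, -0.01149093,
        1.10929588, -0.08310398]), 'qvel': array([ 6.80732338e-05, -1.56602673e-03,  1.26355254e-04, -2.45787223e-03,
        3.73058405e-05,  9.33646016e-06, -5.48217825e-04]), 'joint_efforts': array([ 1.92578373e-03, -5.96927476e+01,  1.60961039e+00, -2.81488359e+01,
        1.25503109e-02,  6.67852582e-03, -5.91724643e-06]), 'tcp_pos': array([ 275.05267921, -616.21532096,  403.9659687 ]), 'orientation': array([-3.07136265e+00, -6.54348418e-01,  6.11352963e-04]), 'force': array([0.03883935, 0.03033662, 0.84890407]), 'ft_torque': array([0.04221065, 0.02353329, 0.02683239]), 'grip_width': 85.52469771082406}
```

View pics/scene0.png

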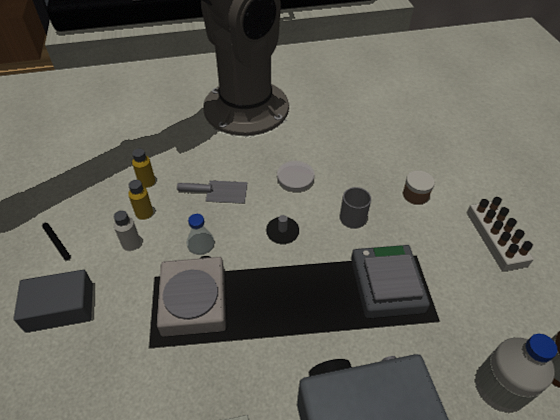

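View pics/side0.png

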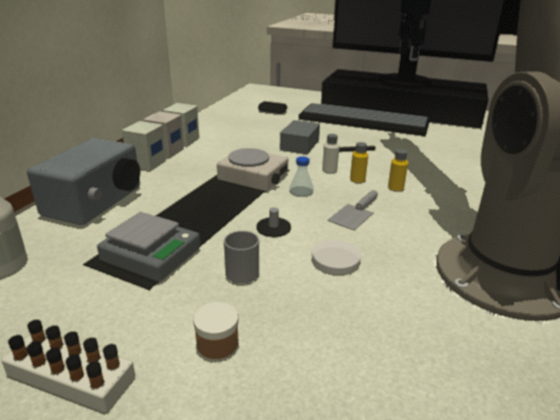

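Scene: white bottle with grey cap (126,230), flask (200,233), lid (283,228), beaker (355,207), jar (418,187), stirrer plate (190,293), balance pan (392,275). Bottle candidates are the white one at (126,230) and the yellow ones at (140,200) and (144,168). The white one fits: it has a grey cap and stands in the row. I'll confirm it in an enlarged crop.

```bash
python3 - <<'E'
from h import *
s=load('scene0'); im=s['img'][:,:,::-1]
a=cv2.resize(im[185:345,95:275],None,fx=4,fy=3.6 and 4,interpolation=cv2.INTER_CUBIC)[:600]
b=cv2.resize(im[165:325,260:440],None,fx=4,fy=4,interpolation=cv2.INTER_CUBIC)[:600]
for q,(u0,v0) in((a,(95,185)),(b,(260,165))):
    for k in range(0,q.shape[1],80): cv2.putText(q,str(u0+k//4),(k,10),0,.4,(0,255,255),1); cv2.line(q,(k,0),(k,600),(0,120,120),1)
    for k in range(0,q.shape[0],80): cv2.putText(q,str(v0+k//4),(0,k+10),0,.4,(0,255,255),1); cv2.line(q,(0,k),(800,k),(0,120,120),1)
a=np.clip(a*1.5,0,255);b=np.clip(b*1.5,0,255)
cv2.imwrite('pics/ca.png',a);cv2.imwrite('pics/cb.png',b)
E
```

```text
[ WARN:0@0.421] global loadsave.cpp:1063 imwrite_ Unsupported depth image for selected encoder is fallbacked to CV_8U.
```

View pics/ca.png

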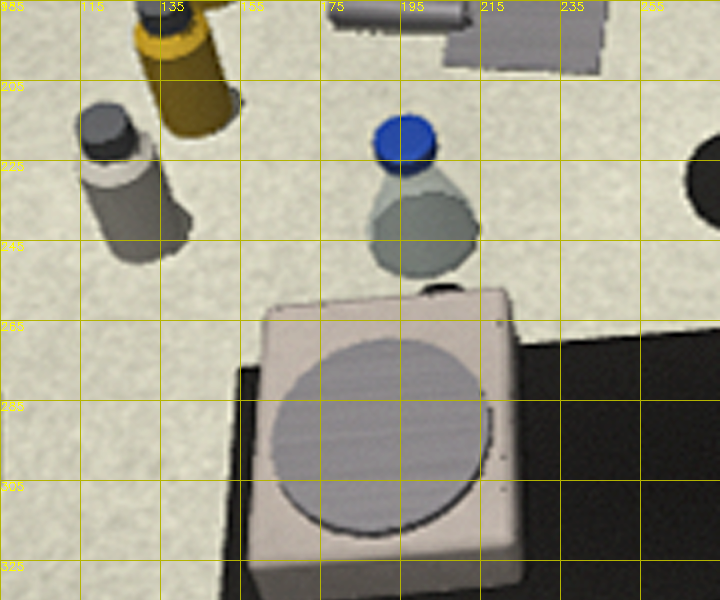

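View pics/cb.png

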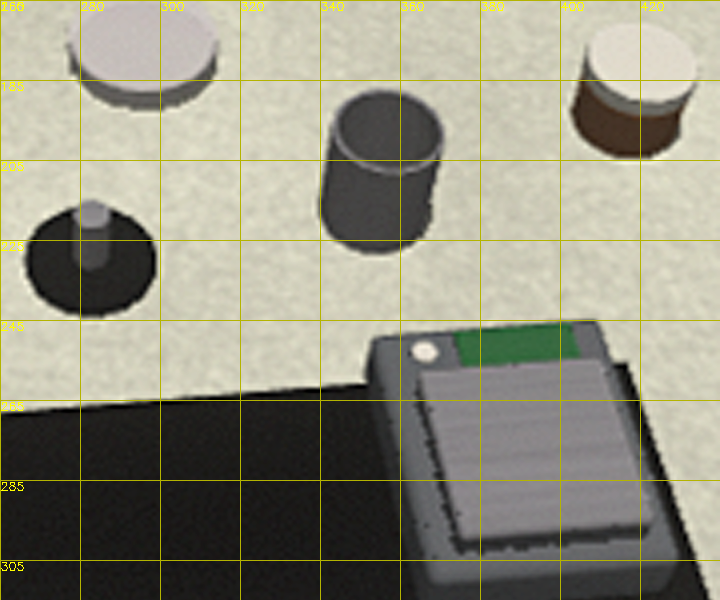

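White bottle confirmed: grey cap at about (121,215), with the yellow one beside it at (140,190). Next I'll compute positions.

```bash
python3 - <<'E'
from h import *
s=load('scene0')
P=lambda u,v,z:np.round(ray(s,u,v,z),1)
print('bottle',P(120.8,215.5,95)); print('flask',P(196.2,218.7,84))
print('lid',P(283,218.2,44),P(282.8,230,6)); print('beaker',P(357.1,197.8,70)); print('jar',P(420.3,180.5,52))
st=P(190,294,56);c=[P(*q,56) for q in((364.3,258),(411.5,254.5),(423,295.8),(375.8,300))]
pan=np.mean(c,0);print('plate',st,'pan',pan,c,'mid',(st+pan)/2,np.linalg.norm(st-pan),np.degrees(np.arctan2(*(pan-st)[:2])))
t=telemetry.sense();print(rot(t['orientation']))
# wrist cam in tool frame
w=load('wrist0');T=rot(t['orientation']);print(T.T@(np.array(w['eye'])-t['tcp_pos']),(T.T@rot(w['attitude'])).round(3))
# side check
sd=load('side0')
for p in (P(120.8,215.5,95),P(283,218.2,44),P(357.1,197.8,70),P(420.3,180.5,52),st,pan): print(np.round(proj(sd,p),1))
E
```

```text
bottle [ 405.7 -312.9   95. ]
flask [ 434.8 -169.    84. ]
lid [437.6   7.9  44. ] [439.7   7.6   6. ]
beaker [435.8 167.7  70. ]
jar [401.  329.4  52. ]
plate [ 585.2 -198.8   56. ] pan [625.7 178.5  56. ] [array([575.1, 138.2,  56. ]), array([586.1, 230.8,  56. ]), array([675.5, 216.1,  56. ]), array([666.1, 128.9,  56. ])] mid [605.45 -10.15  56.  ] 379.4674426087171 6.126763369898442
[[ 9.13162376e-01  4.07595450e-01 -6.51603521e-04]
 [ 4.07595956e-01 -9.13161607e-01  1.18989415e-03]
 [-1.10023875e-04 -1.35215753e-03 -9.99999080e-01]]
[69.35255189  0.75983602 31.08752818] [[ 0.    -0.961 -0.275]
 [ 1.     0.    -0.   ]
 [ 0.    -0.275  0.961]]
[330.8 135.3]
[272.4 209.3]
[239.3 239.5]
[213.4 315.5]
[246.6 155.3]
[140.2 227.4]
```

```bash
python3 -m handwheel '[[[0.079,-0.051,0],[0,0,6]],[[0.158,-0.102,0],[0,0,12]],[[0.237,-0.154,0],[0,0,18]],[[0.316,-0.205,0],[0,0,24.05]],[[0.316,-0.205,0],[0,0,24.05]],[[0.316,-0.205,0],[0,0,24.05]],[[0.316,-0.205,0],[0,0,24.05]],[[0.316,-0.205,0],[0,0,24.05]],[[0.316,-0.205,0],[0,0,24.05]],[[0.316,-0.205,0],[0,0,24.05]]]' 0
python3 -c "
from h import *
t=telemetry.sense();print(t['tcp_pos'],rot(t['orientation']).round(4))"
```

```text
time_s: 0.98
tcp_pos: [485.1, -291.8, 404.7]
orientation: [-3.137, -0.02, -0.004]
force: [0.5, 0.1, 0.2]
grip_width: 85.3
[ 485.1149126  -291.79412155  404.65162791] [[ 0.9999  0.0126  0.0025]
 [ 0.0126 -0.9999  0.0043]
 [ 0.0025 -0.0042 -1.    ]]
```

```bash
python3 -m handwheel '[[[0,-0.03,0],[0,0,0]],[[0,-0.07,0],[0,0,0]],[[0,-0.11,0],[0,0,0]],[[0,-0.15,0],[0,0,0]],[[0,-0.19,0],[0,0,0]],[[0,-0.23,0],[0,0,0]],[[0,-0.268,0],[0,0,0]],[[0,-0.3,0],[0,0,0]],[[0,-0.3,0],[0,0,0]],[[0,-0.3,0],[0,0,0]]]'
python3 -m handwheel '[[[-0.01,-0.03,0.025],[0,0,0]],[[-0.02,-0.06,0.05],[0,0,0]],[[-0.03,-0.1,0.075],[0,0,0]],[[-0.044,-0.13,0.1],[0,0,0]],[[-0.044,-0.16,0.105],[0,0,0]],[[-0.044,-0.168,0.105],[0,0,0]],[[-0.044,-0.168,0.105],[0,0,0]],[[-0.044,-0.168,0.105],[0,0,0]],[[-0.044,-0.168,0.105],[0,0,0]],[[-0.044,-0.168,0.105],[0,0,0]]]'
python3 - <<'E'
from h import *
t=telemetry.sense();print(t['tcp_pos'],rot(t['orientation']).round(4))
s=snap('wrist','w1'); print([np.round(proj(s,p),1) for p in((435.8,167.7,70),(435.8,167.7,0),(625.7,178.5,56))])
E
```

```text
time_s: 1.82
tcp_pos: [480.0, 1.3, 404.7]
orientation: [-3.141, -0.007, 0.0]
force: [-0.1, -0.5, -0.1]
grip_width: 85.7
time_s: 2.65
tcp_pos: [436.9, 165.6, 300.1]
orientation: [3.141, -0.006, 0.001]
force: [-0.1, -0.3, -0.1]
grip_width: 85.4
[436.85203378 165.55105066 300.09338786] [[ 1.0e+00 -3.6e-03  9.0e-04]
 [-3.6e-03 -1.0e+00 -7.0e-04]
 [ 9.0e-04  7.0e-04 -1.0e+00]]
[array([274.1, 233.4]), array([275.4, 202.6]), array([ 248.7, -155.8])]
```

View pics/w1.png

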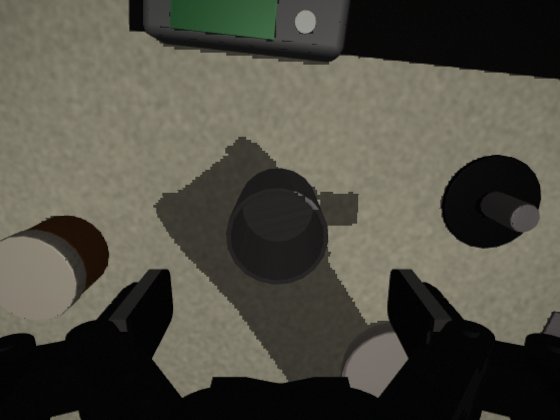

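The wrist view shows the beaker rim centred near (277.5,235), against a predicted (274,233). The lid disc is at (491,201) with its knob top at (525,217), and the jar cap is at (35,278).

```bash
python3 - <<'E'
from h import *
s=load('w1');print('beaker',ray(s,277.5,235.5,70),'lid',ray(s,525,217,44),ray(s,491,201,6),'jar',ray(s,36,277,52))
E
python3 -m handwheel '[[[0,0.002,0.03],[0,0,0]],[[0,0.002,0.06],[0,0,0]],[[0,0.002,0.085],[0,0,0]],[[0,0.002,0.1],[0,0,0]],[[0,0.002,0.106],[0,0,0]],[[0,0.002,0.106],[0,0,0]],[[0,0.002,0.106],[0,0,0]]]'
python3 -m handwheel '[[[0,0,0],[0,0,0]],[[0,0,0],[0,0,0]],[[0,0,0],[0,0,0]],[[0,0,0],[0,0,0]],[[0,0,0],[0,0,0]],[[0,0,0],[0,0,0]],[[0,0,0],[0,0,0]],[[0,0,0],[0,0,0]]]' 1
```

```text
beaker [434.49399414 165.76352249  70.        ] lid [437.17575493   5.93016619  44.        ] [438.03983697   6.82667756   6.        ] jar [399.79733376 323.81208117  52.        ]
time_s: 3.28
tcp_pos: [436.6, 165.2, 194.3]
orientation: [-3.142, 0.001, -0.001]
force: [0.3, 0.0, -0.2]
grip_width: 85.3
time_s: 3.95
tcp_pos: [436.7, 165.8, 195.3]
orientation: [-3.141, -0.0, -0.004]
force: [-1.4, -1.3, 10.2]
grip_width: 59.5
```

```bash
python3 -m handwheel '[[[0,0,-0.008],[0,0,0]],[[0,0,-0.025],[0,0,0]],[[0,0,-0.05],[0,0,0]],[[0,0,-0.075],[0,0,0]],[[0,0,-0.1],[0,0,0]],[[0,0.01,-0.125],[0,0,0]],[[0.01,0.03,-0.15],[0,0,0]],[[0.025,0.05,-0.17],[0,0,0]],[[0.04,0.07,-0.19],[0,0,0]],[[0.055,0.09,-0.205],[0,0,0]]]'
python3 -m handwheel '[[[0.02,0.02,-0.015],[0,0,0]],[[0.04,0.04,-0.03],[0,0,0]],[[0.055,0.06,-0.041],[0,0,0]],[[0.065,0.072,-0.041],[0,0,0]],[[0.069,0.076,-0.041],[0,0,0]],[[0.069,0.076,-0.041],[0,0,0]],[[0.069,0.076,-0.041],[0,0,0]]]'
python3 - <<'E'
from h import *
t=telemetry.sense();print(t['tcp_pos'],rot(t['orientation']).round(4))
s=snap('wrist','w2'); print([np.round(proj(s,p),1) for p in((585.2,-198.8,56),(625.7,178.5,56))])
im=s['img'][:,:,::-1]*1.0; cv2.imwrite('pics/w2b.png',cv2.resize(np.clip(im*1.6,0,255).astype(np.uint8),(800,600),interpolation=cv2.INTER_CUBIC))
E
```

```text
time_s: 4.78
tcp_pos: [491.3, 74.6, 401.7]
orientation: [-3.141, -0.001, -0.005]
force: [0.8, 0.3, -1.5]
grip_width: 59.8
time_s: 5.37
tcp_pos: [559.2, 0.7, 438.6]
orientation: [-3.141, -0.002, 0.004]
force: [0.1, 0.2, -1.3]
grip_width: 59.6
[559.19908735   0.73081429 438.58436061] [[ 1.0e+00  1.3e-03 -2.6e-03]
 [ 1.3e-03 -1.0e+00  7.0e-04]
 [-2.6e-03 -7.0e-04 -1.0e+00]]
[array([487. , 152.5]), array([ 87.6, 108.1])]
```

View pics/w2b.png

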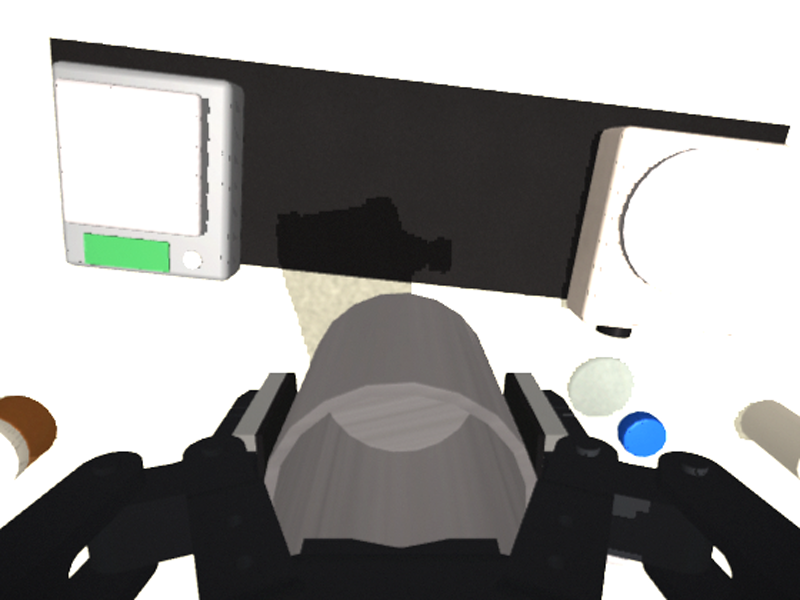

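```bash
python3 - <<'E'
from h import *
s=load('w2'); im=s['img'][:,:,::-1].astype(float)
def crop(u0,v0,w,h):
    c=im[v0:v0+h,u0:u0+w]; lo,hi=np.percentile(c.mean(2),[15,99]); c=np.clip((c-lo)/(hi-lo)*255,0,255).astype(np.uint8)
    q=cv2.resize(c,None,fx=3,fy=3,interpolation=cv2.INTER_CUBIC)
    for k in range(0,q.shape[1],60): cv2.putText(q,str(u0+k//3),(k,10),0,.4,(0,0,255),1); cv2.line(q,(k,0),(k,600),(0,120,120),1)
    for k in range(0,q.shape[0],60): cv2.putText(q,str(v0+k//3),(0,k+10),0,.4,(0,0,255),1); cv2.line(q,(0,k),(800,k),(0,120,120),1)
    return q
cv2.imwrite('pics/w2c.png',np.hstack([crop(30,40,130,160),crop(420,80,130,160)]))
E
```

```text
(no output)
```

View pics/w2c.png

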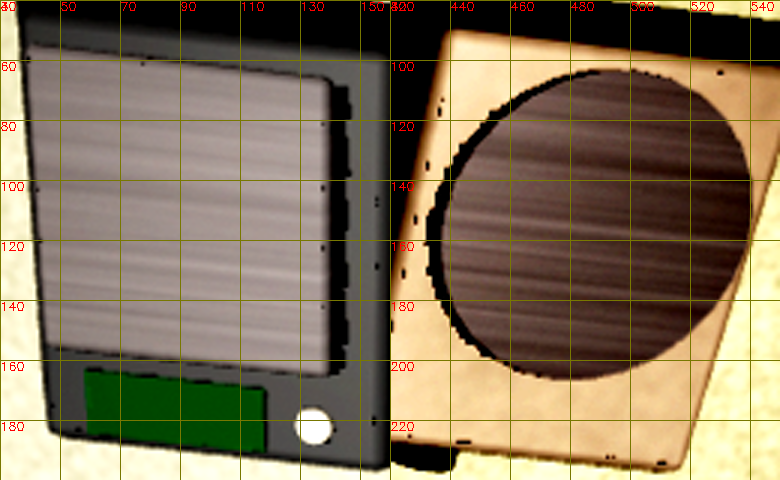

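```bash
python3 - <<'E'
from h import *
s=load('w2'); st=ray(s,489,154.7,56)
c=[ray(s,*q,56) for q in((39,55),(139.3,66.7),(139.3,165),(46,155))];pan=np.mean(c,0)
print(st,pan,np.linalg.norm(st-pan),(st+pan)/2,np.degrees(np.arctan2(*(pan-st)[:2])))
print([np.linalg.norm(c[i]-c[i-1]) for i in range(4)])
st=(st+[585.2,-198.8,56])/2;pan=(pan+[625.7,178.5,56])/2;print(st,pan,(st+pan)/2)
# beaker rim in hand
z=438.58-195.3+70; print('rim z',z,'rim ctr px?',proj(s,(558,.7,z)))
E
```

```text
[ 583.0796408  -201.07512152   56.        ] [621.96603829 175.76380035  56.        ] 378.8399727427582 [602.52283954 -12.65566059  56.        ] 5.891557839527876
[np.float64(89.66616320541726), np.float64(89.16562046700356), np.float64(89.53753831938704), np.float64(89.24509025980116)]
[ 584.1398204  -199.93756076   56.        ] [623.83301915 177.13190018  56.        ] [603.98641977 -11.40283029  56.        ]
rim z 313.28 rim ctr px? (np.float64(277.0546477752794), np.float64(348.8693962935251))
```

```bash
python3 -m handwheel '[[[0.003,0.02,0],[0,0,0]],[[0.006,0.05,0],[0,0,0]],[[0.01,0.08,0],[0,0,0]],[[0.014,0.11,0.02],[0,0,0]],[[0.018,0.14,0.04],[0,0,0]],[[0.022,0.17,0.06],[0,0,0]],[[0.025,0.19,0.08],[0,0,0]],[[0.026,0.2,0.1],[0,0,0]],[[0.026,0.2,0.12],[0,0,0]],[[0.026,0.2,0.14],[0,0,0]]]'
python3 -m handwheel '[[[0,0,0.012],[0,0,0]],[[0,0,0.024],[0,0,0]],[[0,0,0.034],[0,0,0]],[[0,0,0.039],[0,0,0]],[[0,0,0.041],[0,0,0]],[[0,0,0.042],[0,0,0]],[[0,0,0.042],[0,0,0]],[[0,0,0.042],[0,0,0]]]'
python3 - <<'E'
from h import *
t=telemetry.sense();print(t['tcp_pos'],t['force'])
s=snap('wrist','w3');d=snap('side','d3');e=snap('scene','e3')
g=lambda i,u,v,w,h,k:cv2.resize(i['img'][v:v+h,u:u+w,::-1],None,fx=k,fy=k,interpolation=cv2.INTER_CUBIC)
cv2.imwrite('pics/c3.png',np.hstack([g(d,200,90,100,130,4),g(e,140,200,100,130,4)]))
E
```

```text
time_s: 6.25
tcp_pos: [585.6, -199.6, 298.2]
orientation: [-3.141, -0.001, 0.002]
force: [-0.2, 0.7, -1.1]
grip_width: 59.9
time_s: 6.92
tcp_pos: [586.5, -200.5, 258.5]
orientation: [3.141, 0.0, 0.002]
force: [-0.3, 0.4, -0.8]
grip_width: 59.2
[ 586.45137718 -200.4701618   258.47127884] [-0.29459474  0.38264263 -0.78420159]
```

View pics/c3.png

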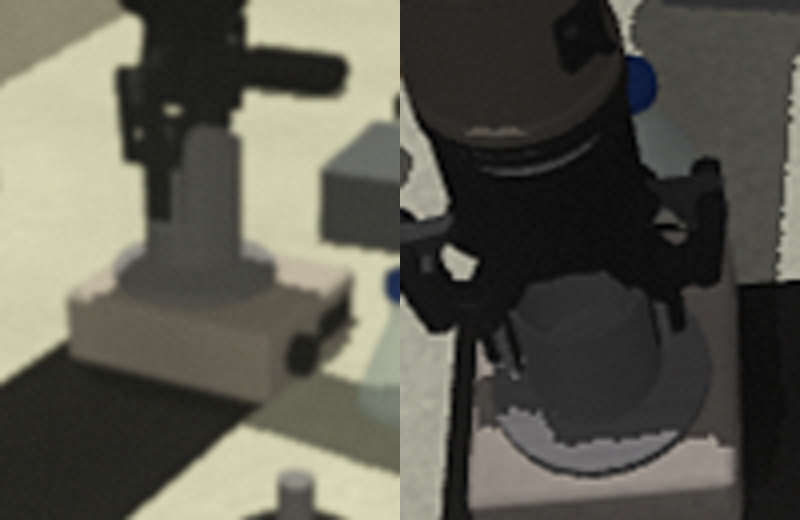

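```bash
python3 -m handwheel '[[[0,0,0.002],[0,0,0]],[[0,0,0.004],[0,0,0]],[[0,0,0.005],[0,0,0]],[[0,0,0.0055],[0,0,0]],[[0,0,0.006],[0,0,0]],[[0,0,0.006],[0,0,0]]]'
python3 -m handwheel '[[[0,0,0.0005],[0,0,0]],[[0,0,0.001],[0,0,0]],[[0,0,0.0015],[0,0,0]],[[0,0,0.0015],[0,0,0]]]'
```

```text
time_s: 7.57
tcp_pos: [586.1, -200.4, 251.6]
orientation: [-3.142, -0.0, 0.0]
force: [-0.8, -0.2, -1.4]
grip_width: 59.3
time_s: 7.9
tcp_pos: [586.2, -200.4, 251.4]
orientation: [3.141, -0.0, 0.0]
force: [-4.3, 1.0, 8.7]
grip_width: 59.2
```

```bash
python3 -m handwheel '[[[0,0,-0.001],[0,0,0]],[[0,0,-0.001],[0,0,0]],[[0,0,-0.001],[0,0,0]],[[0,0,-0.001],[0,0,0]],[[0,0,-0.001],[0,0,0]],[[0,0,-0.001],[0,0,0]],[[0,0,-0.001],[0,0,0]]]' 0
python3 -m handwheel '[[[0,0,-0.01],[0,0,0]],[[0,0,-0.03],[0,0,0]],[[0,0,-0.06],[0,0,0]],[[0,0,-0.09],[0,0,0]],[[0,0,-0.12],[0,0,0]],[[0,0,-0.14],[0,0,0]],[[0,0,-0.15],[0,0,0]],[[0,0,-0.15],[0,0,0]],[[0,0,-0.15],[0,0,0]]]'
python3 - <<'E'
from h import *
t=telemetry.sense();print(t['tcp_pos'],t['force'],t['grip_width'])
s=snap('wrist','w4');im=s['img'][:,:,::-1]
cv2.imwrite('pics/w4c.png',np.clip(cv2.resize(im[60:360,150:420],None,fx=2,fy=2,interpolation=cv2.INTER_CUBIC)*1.5,0,255).astype(np.uint8))
print(proj(s,(584,-200.5,126)),proj(s,(583.7,-200.5,56)))
E
```

```text
time_s: 8.48
tcp_pos: [586.1, -200.4, 251.0]
orientation: [-3.142, -0.0, 0.0]
force: [-0.3, -1.1, 0.1]
grip_width: 85.6
time_s: 9.23
tcp_pos: [585.9, -200.3, 401.0]
orientation: [3.142, 0.0, -0.0]
force: [-0.5, 0.0, -0.5]
grip_width: 85.8
[ 585.87897772 -200.33394159  400.99504027] [-0.47646086  0.04685891 -0.5427424 ] 85.77119729657038
(np.float64(278.55143968008275), np.float64(212.59809814865235)) (np.float64(278.77731505577685), np.float64(190.58732991306204))
```

View pics/w4c.png

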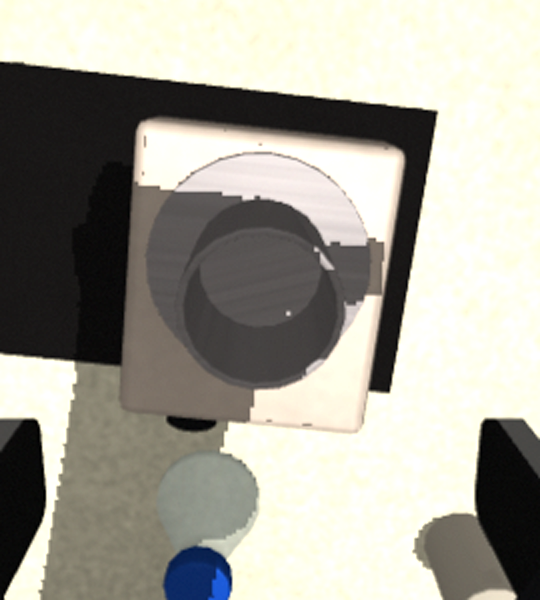

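The beaker stands upright. Its rim centre is at about (281,214), against (278.6,212.6) for the plate centre, so it is roughly 1.5 mm off. Next is the lid.

```bash
python3 -m handwheel '[[[-0.015,-0.02,0],[0,0,0]],[[-0.035,-0.05,0],[0,0,0]],[[-0.055,-0.08,0.0],[0,0,0]],[[-0.08,-0.11,0.02],[0,0,0]],[[-0.1,-0.14,0.04],[0,0,0]],[[-0.12,-0.17,0.06],[0,0,0]],[[-0.14,-0.195,0.08],[0,0,0]],[[-0.149,-0.2065,0.1],[0,0,0]],[[-0.149,-0.2065,0.111],[0,0,0]],[[-0.149,-0.2065,0.111],[0,0,0]]]'
python3 -m handwheel '[[[0,0,0],[0,0,0]],[[0,0,0],[0,0,0]],[[0,0,0],[0,0,0]]]' 0.35
python3 - <<'E'
from h import *
t=telemetry.sense();print(t['tcp_pos'],t['grip_width'])
s=snap('wrist','w5');im=s['img'][:,:,::-1]
c=cv2.resize(im[160:360,180:380],None,fx=3,fy=3,interpolation=cv2.INTER_CUBIC);cv2.imwrite('pics/w5c.png',np.clip(c*1.5,0,255).astype(np.uint8))
print(proj(s,(437.2,6.5,44)),proj(s,(437.2,6.5,6)))
E
```

```text
time_s: 10.12
tcp_pos: [434.7, 6.8, 286.9]
orientation: [3.141, 0.004, -0.012]
force: [-0.4, -0.5, -1.0]
grip_width: 85.2
time_s: 10.37
tcp_pos: [437.7, 5.6, 290.7]
orientation: [-3.142, 0.002, -0.001]
force: [-0.2, -0.5, -0.1]
grip_width: 55.8
[437.73228704   5.57903816 290.65668164] 55.77497152911534
(np.float64(276.7272202427799), np.float64(223.71997590001195)) (np.float64(277.1348173155305), np.float64(207.41356083270298))
```

View pics/w5c.png

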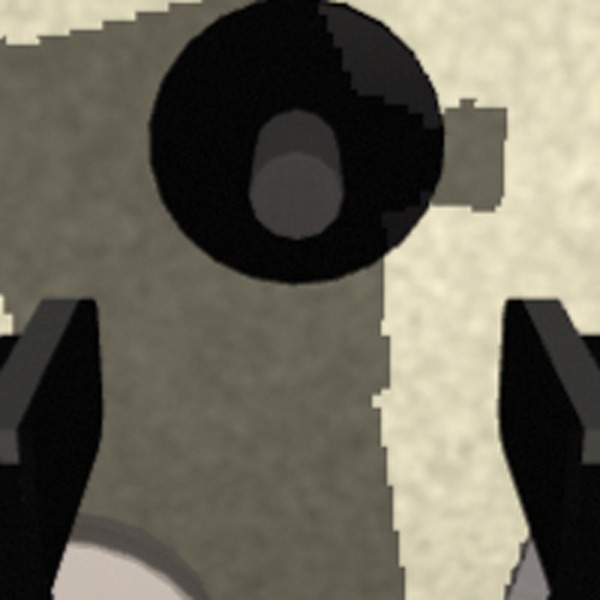

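```bash
python3 -m handwheel '[[[0,0.001,0.02],[0,0,0]],[[0,0.001,0.05],[0,0,0]],[[0,0.001,0.08],[0,0,0]],[[0,0.001,0.097],[0,0,0]],[[0,0.001,0.103],[0,0,0]],[[0,0.001,0.105],[0,0,0]],[[0,0.001,0.105],[0,0,0]],[[0,0.001,0.105],[0,0,0]]]'
python3 -m handwheel '[[[0,0,0],[0,0,0]],[[0,0,0],[0,0,0]],[[0,0,0],[0,0,0]],[[0,0,0],[0,0,0]],[[0,0,0],[0,0,0]],[[0,0,0],[0,0,0]],[[0,0,0],[0,0,0]],[[0,0,0],[0,0,0]]]' 1
python3 -m handwheel '[[[0,0,-0.008],[0,0,0]],[[0,0,-0.025],[0,0,0]],[[0,0,-0.05],[0,0,0]],[[0,0,-0.08],[0,0,0]],[[0,0,-0.11],[0,0,0]],[[0,0,-0.14],[0,0,0]],[[0,0,-0.17],[0,0,0]],[[0,0,-0.19],[0,0,0]],[[0,0,-0.2],[0,0,0]],[[0,0,-0.2],[0,0,0]]]'
```

```text
time_s: 11.08
tcp_pos: [437.9, 5.0, 186.3]
orientation: [-3.141, 0.001, -0.003]
force: [0.1, -1.4, 1.2]
grip_width: 55.6
time_s: 11.75
tcp_pos: [437.5, 5.1, 186.1]
orientation: [3.141, -0.0, 0.002]
force: [-2.4, -0.1, 8.7]
grip_width: 18.8
time_s: 12.58
tcp_pos: [437.5, 5.2, 387.5]
orientation: [-3.142, 0.0, -0.007]
force: [0.1, -0.4, -0.3]
grip_width: 18.5
```

```bash
python3 -m handwheel '[[[0.015,0.02,0],[0,0,0]],[[0.033,0.045,0],[0,0,0]],[[0.05,0.07,0],[0,0,0]],[[0.068,0.095,0],[0,0,0]],[[0.085,0.12,0],[0,0,0]],[[0.105,0.145,0],[0,0,0]],[[0.12,0.17,0],[0,0,0]],[[0.135,0.19,0],[0,0,0]],[[0.143,0.202,0],[0,0,0]],[[0.147,0.207,0]  ,[0,0,0]]]'
python3 -m handwheel '[[[0,0,0.015],[0,0,0]],[[0,0,0.035],[0,0,0]],[[0,0,0.05],[0,0,0]],[[0,0,0.057],[0,0,0]],[[0,0,0.06],[0,0,0]],[[0,0,0.06],[0,0,0]],[[0,0,0.06],[0,0,0]]]'
python3 - <<'E'
from h import *
t=telemetry.sense();print(t['tcp_pos'],t['grip_width'])
d=snap('side','d6');s=snap('wrist','w6')
g=lambda i,u,v,w,h,k:cv2.resize(i['img'][v:v+h,u:u+w,::-1],None,fx=k,fy=k,interpolation=cv2.INTER_CUBIC)
a=g(d,190,70,120,150,4);b=cv2.resize(s['img'][150:400,140:420,::-1],None,fx=320/280*0.875*1.25,fy=320/280*0.875*1.25)
h=np.zeros((600,b.shape[1],3),np.uint8);h[:b.shape[0]]=b[:600]
cv2.imwrite('pics/c6.png',np.clip(np.hstack([a,h])*1.4,0,255).astype(np.uint8)[:, :800])
E
```

```text
time_s: 13.42
tcp_pos: [584.3, -204.3, 382.6]
orientation: [3.141, -0.004, -0.005]
force: [0.5, -0.0, -0.9]
grip_width: 18.2
time_s: 14.0
tcp_pos: [584.3, -201.6, 325.6]
orientation: [3.142, 0.001, 0.001]
force: [0.2, 0.2, -0.2]
grip_width: 18.3
[ 584.31794063 -201.60930769  325.6166939 ] 18.325891032692002
```

View pics/c6.png

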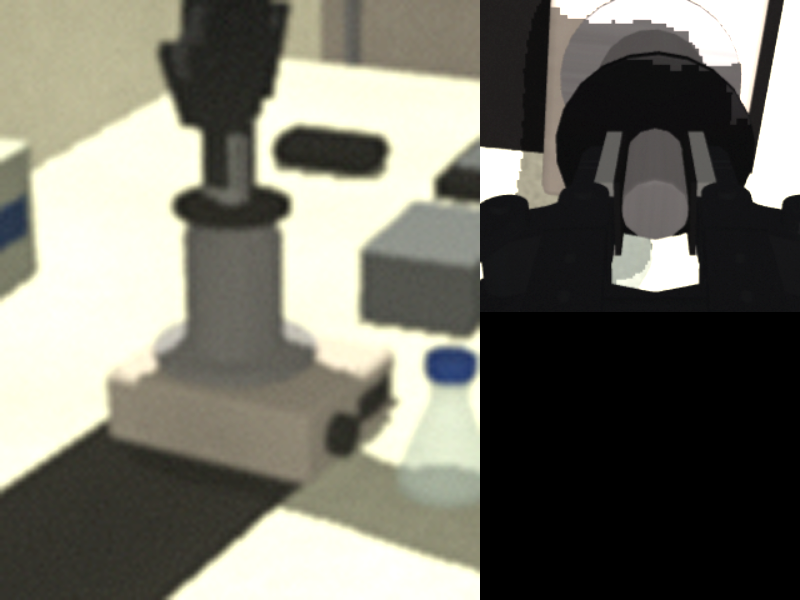

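```bash
python3 -m handwheel '[[[0,0,0.004],[0,0,0]],[[0,0,0.008],[0,0,0]],[[0,0,0.01],[0,0,0]],[[0,0,0.011],[0,0,0]],[[0,0,0.012],[0,0,0]],[[0,0,0.012],[0,0,0]],[[0,0,0.012],[0,0,0]]]'
python3 -m handwheel '[[[0,0,0.0005],[0,0,0]],[[0,0,0.001],[0,0,0]],[[0,0,0.0015],[0,0,0]],[[0,0,0.0015],[0,0,0]]]'
```

```text
time_s: 14.68
tcp_pos: [584.2, -201.9, 313.2]
orientation: [-3.142, 0.0, -0.0]
force: [-0.4, 0.4, -1.0]
grip_width: 18.5
time_s: 15.02
tcp_pos: [584.3, -201.9, 312.2]
orientation: [3.141, 0.0, 0.001]
force: [-1.2, -1.3, 3.8]
grip_width: 18.4
```

```bash
python3 -m handwheel '[[[0,0,0],[0,0,0]],[[0,0,0],[0,0,0]],[[0,0,0],[0,0,0]],[[0,0,0],[0,0,0]],[[0,0,0],[0,0,0]],[[0,0,0],[0,0,0]]]' 0.3
python3 -m handwheel '[[[0,0,-0.008],[0,0,0]],[[0,0,-0.025],[0,0,0]],[[0,0,-0.05],[0,0,0]],[[0,0,-0.08],[0,0,0]],[[0,0,-0.1],[0,0,0]],[[0,0,-0.108],[0,0,0]],[[0,0,-0.108],[0,0,0]],[[0,0,-0.108],[0,0,0]]]'
python3 - <<'E'
from h import *
t=telemetry.sense();print(t['tcp_pos'],t['force'],t['grip_width'])
s=snap('wrist','w7');d=snap('side','d7')
a=cv2.resize(s['img'][100:380,130:430,::-1],None,fx=1.5,fy=1.5);b=cv2.resize(d['img'][80:220,190:300,::-1],None,fx=3,fy=3)
cv2.imwrite('pics/c7.png',np.clip(np.hstack([a,b])*1.4,0,255).astype(np.uint8))
print(proj(s,(583.3,-202,126)),proj(s,(583.3,-202,132)),proj(s,(583.3,-202,170)))
E
```

```text
time_s: 15.52
tcp_pos: [584.1, -201.9, 311.6]
orientation: [-3.142, -0.0, 0.0]
force: [0.6, 0.6, 0.2]
grip_width: 59.4
time_s: 16.18
tcp_pos: [583.9, -201.8, 419.4]
orientation: [3.142, 0.0, -0.0]
force: [0.2, 1.0, -1.5]
grip_width: 59.7
[ 583.89894442 -201.84228719  419.40530455] [ 0.16438583  1.00699218 -1.54300648] 59.68762762891514
(np.float64(278.63448316941725), np.float64(203.92628584174778)) (np.float64(278.61260151590307), np.float64(206.0556439658469)) (np.float64(278.448460458158), np.float64(222.0286185210032))
```

View pics/c7.png

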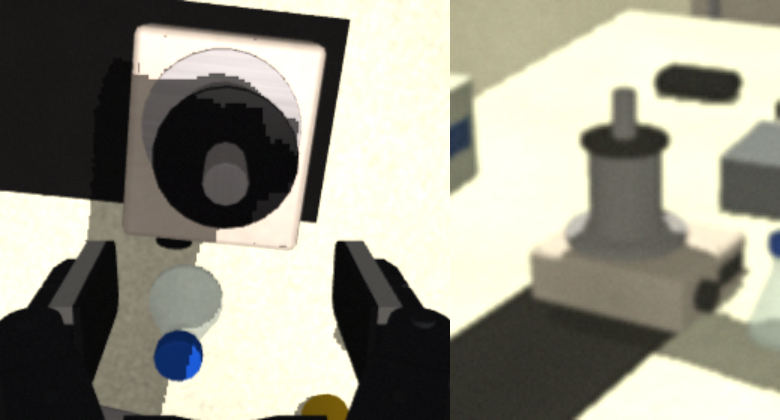

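```bash
python3 -m handwheel '[[[-0.008,-0.02,0],[0,0,0]],[[-0.019,-0.05,0],[0,0,0]],[[-0.032,-0.088,0],[0,0,0]],[[-0.045,-0.125,0],[0,0,0]],[[-0.058,-0.162,0],[0,0,0]],[[-0.07,-0.199,0],[0,0,0]],[[-0.083,-0.235,0],[0,0,0]],[[-0.096,-0.271,0],[0,0,0]],[[-0.108,-0.307,0],[0,0,0]],[[-0.12,-0.343,0],[0,0,0]]]' 0
python3 -m handwheel '[[[-0.012,-0.035,0.02],[0,0,0]],[[-0.024,-0.07,0.04],[0,0,0]],[[-0.035,-0.1,0.06],[0,0,0]],[[-0.047,-0.135,0.08],[0,0,0]],[[-0.057,-0.165,0.1],[0,0,0]],[[-0.063,-0.18,0.115],[0,0,0]],[[-0.064,-0.184,0.12],[0,0,0]],[[-0.064,-0.184,0.12],[0,0,0]],[[-0.064,-0.184,0.12],[0,0,0]],[[-0.064,-0.184,0.12],[0,0,0]]]'
python3 - <<'E'
from h import *
t=telemetry.sense();print(t['tcp_pos'],t['grip_width'])
s=snap('wrist','w8');im=s['img'][:,:,::-1]
c=cv2.resize(im[130:330,180:380],None,fx=3,fy=3,interpolation=cv2.INTER_CUBIC);cv2.imwrite('pics/w8c.png',np.clip(c*1.3,0,255).astype(np.uint8))
print(proj(s,(401,329,52)))
# white cap: bright, low saturation, inside the central window
h=cv2.cvtColor(s['img'],cv2.COLOR_RGB2HSV);print(h[236:240:2,260:300:10].tolist())
E
```

```text
time_s: 17.12
tcp_pos: [462.8, 142.4, 418.4]
orientation: [3.141, -0.0, -0.004]
force: [1.0, 0.3, -0.4]
grip_width: 85.7
time_s: 17.95
tcp_pos: [401.1, 323.7, 300.0]
orientation: [3.141, -0.004, 0.001]
force: [0.6, -0.0, 0.3]
grip_width: 85.7
[401.07182363 323.72958054 300.03685748] 85.67109280430451
(np.float64(269.5359097029224), np.float64(222.2193277874337))
[[[21, 41, 62], [21, 42, 61], [18, 42, 61], [21, 42, 61]], [[20, 38, 61], [21, 42, 61], [21, 42, 61], [18, 41, 62]]]
```

View pics/w8c.png

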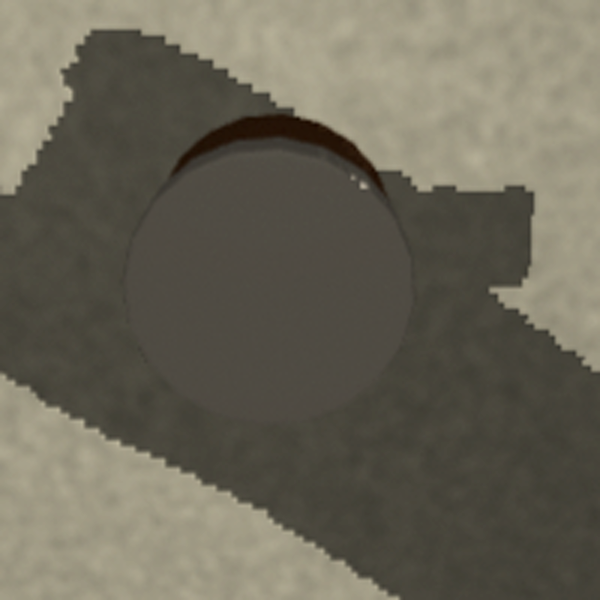

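```bash
python3 -m handwheel '[[[-0.001,-0.003,0.02],[0,0,0]],[[-0.001,-0.003,0.05],[0,0,0]],[[-0.001,-0.003,0.08],[0,0,0]],[[-0.001,-0.003,0.105],[0,0,0]],[[-0.001,-0.003,0.116],[0,0,0]],[[-0.001,-0.003,0.12],[0,0,0]],[[-0.001,-0.003,0.12],[0,0,0]],[[-0.001,-0.003,0.12],[0,0,0]]]'
python3 -m handwheel '[[[0,0,0],[0,0,0]],[[0,0,0],[0,0,0]],[[0,0,0],[0,0,0]],[[0,0,0],[0,0,0]],[[0,0,0],[0,0,0]],[[0,0,0],[0,0,0]],[[0,0,0],[0,0,0]]]' 1
```

```text
time_s: 18.67
tcp_pos: [399.9, 328.3, 181.0]
orientation: [-3.14, 0.001, -0.003]
force: [0.9, 0.8, -0.5]
grip_width: 85.3
time_s: 19.25
tcp_pos: [399.6, 328.6, 181.4]
orientation: [-3.14, 0.0, -0.003]
force: [-1.5, -2.1, 8.3]
grip_width: 60.6
```

```bash
python3 -m handwheel '[[[0,0,-0.008],[0,0,0]],[[0,0,-0.025],[0,0,0]],[[0,0,-0.05],[0,0,0]],[[0,0,-0.08],[0,0,0]],[[0,0,-0.11],[0,0,0]],[[0.015,0.01,-0.135],[0,0,0]],[[0.04,0.027,-0.15],[0,0,0]],[[0.065,0.044,-0.15],[0,0,0]],[[0.09,0.061,-0.15],[0,0,0]],[[0.115,0.078,-0.15],[0,0,0]]]'
python3 -m handwheel '[[[0.025,0.017,0],[0,0,0]],[[0.05,0.034,0],[0,0,0]],[[0.075,0.05,0],[0,0,0]],[[0.095,0.064,0.01],[0,0,0]],[[0.105,0.071,0.03],[0,0,0]],[[0.109,0.0737,0.05],[0,0,0]],[[0.109,0.0737,0.07],[0,0,0]],[[0.109,0.0737,0.08],[0,0,0]],[[0.109,0.0737,0.082],[0,0,0]],[[0.109,0.0737,0.082],[0,0,0]]]'
python3 - <<'E'
from h import *
t=telemetry.sense();print(t['tcp_pos'],t['force'],t['grip_width'])
d=snap('side','d9');e=snap('scene','e9')
g=lambda i,u,v,w,h,k:cv2.resize(i['img'][v:v+h,u:u+w,::-1],None,fx=k,fy=k,interpolation=cv2.INTER_CUBIC)
cv2.imwrite('pics/c9.png',np.clip(np.hstack([g(d,80,130,130,170,3),g(e,320,180,130,170,3)])*1.3,0,255).astype(np.uint8))
E
```

```text
time_s: 20.08
tcp_pos: [515.0, 249.0, 331.1]
orientation: [-3.141, -0.0, -0.002]
force: [0.0, 1.2, -2.1]
grip_width: 60.4
time_s: 20.92
tcp_pos: [622.7, 176.7, 247.7]
orientation: [3.142, 0.001, -0.002]
force: [0.2, 0.3, -1.7]
grip_width: 60.3
[622.70146472 176.69835653 247.72694838] [ 0.15003086  0.30765185 -1.6811845 ] 60.312081434985785
```

View pics/c9.png

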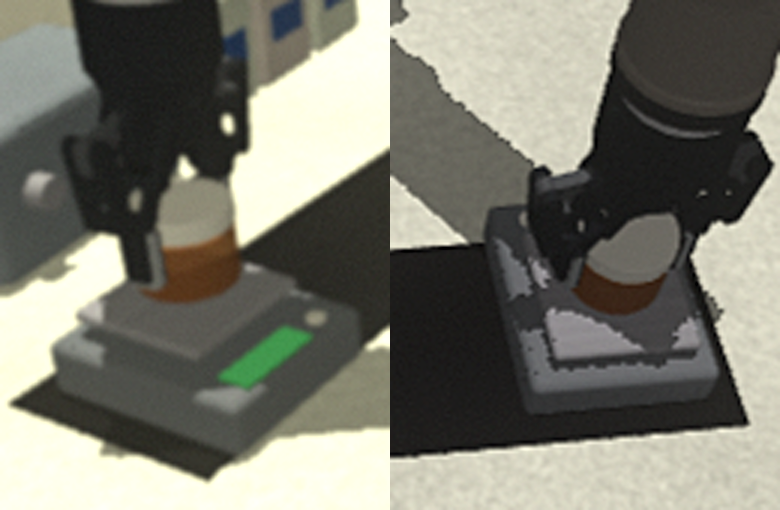

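The jar is upright and hovers over the pan: jar base at about (190,290) in the side crop, pan 78–297. I'm lowering it.

```bash
python3 -m handwheel '[[[0,0,0.003],[0,0,0]],[[0,0,0.006],[0,0,0]],[[0,0,0.008],[0,0,0]],[[0,0,0.009],[0,0,0]],[[0,0,0.0095],[0,0,0]],[[0,0,0.0095],[0,0,0]],[[0,0,0.0095],[0,0,0]]]'
python3 -m handwheel '[[[0,0,0.0005],[0,0,0]],[[0,0,0.001],[0,0,0]],[[0,0,0.0015],[0,0,0]],[[0,0,0.0015],[0,0,0]]]'
```

```text
time_s: 21.6
tcp_pos: [623.1, 176.4, 238.2]
orientation: [3.142, 0.0, 0.0]
force: [1.0, -0.1, -1.6]
grip_width: 60.6
time_s: 21.93
tcp_pos: [623.2, 176.5, 237.5]
orientation: [3.141, 0.0, 0.001]
force: [-3.3, -1.1, 5.1]
grip_width: 60.4
```

```bash
python3 -m handwheel '[[[0,0,-0.0005],[0,0,0]],[[0,0,-0.0005],[0,0,0]],[[0,0,-0.0005],[0,0,0]],[[0,0,-0.0005],[0,0,0]],[[0,0,-0.0005],[0,0,0]],[[0,0,-0.0005],[0,0,0]],[[0,0,-0.0005],[0,0,0]]]' 0
python3 -m handwheel '[[[0,0,-0.01],[0,0,0]],[[0,0,-0.03],[0,0,0]],[[0,0,-0.06],[0,0,0]],[[0,0,-0.095],[0,0,0]],[[0,0,-0.125],[0,0,0]],[[0,0,-0.15],[0,0,0]],[[0,0,-0.16],[0,0,0]],[[0,0,-0.16],[0,0,0]],[[0,0,-0.16],[0,0,0]]]'
python3 -c "
from h import *
snap('wrist','w10')"
python3 -m handwheel '[[[-0.008,0.02,0],[0,0,0]],[[-0.022,0.05,0],[0,0,0]],[[-0.038,0.086,0],[0,0,0]],[[-0.054,0.122,0],[0,0,0]],[[-0.07,0.158,0],[0,0,0]],[[-0.086,0.194,0],[0,0,0]],[[-0.102,0.23,0],[0,0,0]],[[-0.118,0.266,0],[0,0,0]],[[-0.134,0.302,0],[0,0,0]],[[-0.15,0.338,0],[0,0,0]]]'
python3 -m handwheel '[[[-0.016,0.035,0.0],[0,0,0]],[[-0.032,0.07,0.02],[0,0,0]],[[-0.045,0.1,0.04],[0,0,0]],[[-0.056,0.125,0.06],[0,0,0]],[[-0.064,0.145,0.08],[0,0,0]],[[-0.068,0.153,0.09],[0,0,0]],[[-0.068,0.153,0.096],[0,0,0]],[[-0.068,0.153,0.096],[0,0,0]],[[-0.068,0.153,0.096],[0,0,0]],[[-0.068,0.153,0.096],[0,0,0]]]'
python3 - <<'E'
from h import *
t=telemetry.sense();print(t['tcp_pos'],t['force'],t['grip_width'])
s=snap('wrist','w11');a=load('w10')
print('bottle pred',proj(s,(405,-314,95)),'pan/jar pred',proj(a,(623,176.5,108)))
print('yellow',ray(load('scene0'),137,187,95),ray(load('scene0'),139,155,95))
k=1.9
i=np.hstack([cv2.resize(a['img'][60:330,180:390],None,fx=k,fy=k),cv2.resize(s['img'][60:330,180:390],None,fx=k,fy=k)])[:,:,::-1]
cv2.imwrite('pics/c11.png',np.clip(i*1.4,0,255).astype(np.uint8))
E
```

```text
time_s: 22.52
tcp_pos: [623.1, 176.4, 237.1]
orientation: [3.142, 0.0, -0.0]
force: [1.1, -0.2, 0.7]
grip_width: 85.7
time_s: 23.27
tcp_pos: [622.9, 176.3, 397.1]
orientation: [3.141, -0.0, 0.0]
force: [-0.7, 0.3, -1.7]
grip_width: 85.4
time_s: 24.15
tcp_pos: [471.3, -163.2, 395.3]
orientation: [-3.141, -0.0, 0.005]
force: [1.1, -1.5, -0.6]
grip_width: 85.4
time_s: 24.98
tcp_pos: [406.4, -313.2, 302.0]
orientation: [3.142, 0.005, 0.002]
force: [0.2, -0.0, 0.3]
grip_width: 85.1
[ 406.44387718 -313.17926538  301.98869002] [ 0.17914666 -0.04639668  0.25703688] 85.13644042340938
bottle pred (np.float64(279.4386816272432), np.float64(249.3107566212996)) pan/jar pred (np.float64(278.06219366322324), np.float64(204.6769730471244))
yellow [ 334.86556412 -280.16892432   95.        ] [ 238.59221196 -273.86286498   95.        ]
```

View pics/c11.png

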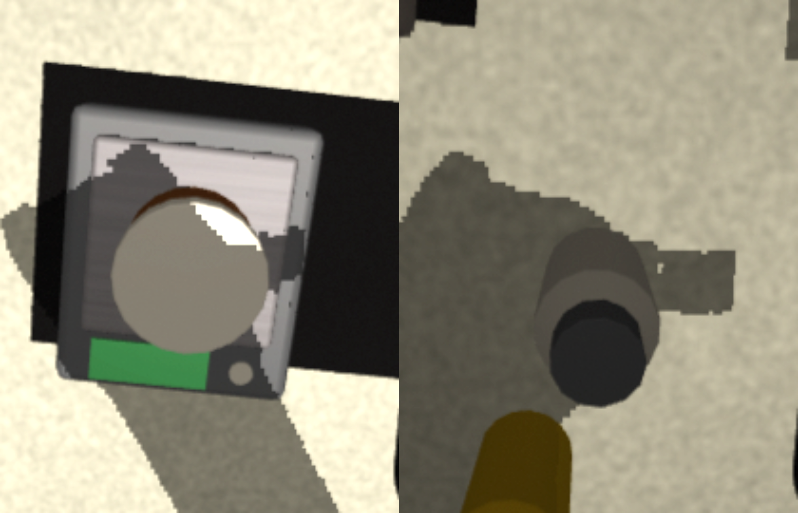

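The jar cap is centred on the pan: cap at crop (190,274), consistent with a true offset of about 1 mm. The white bottle's cap is at about (285,250), with the yellow bottle behind it, clear of the fingers. Next I grasp the bottle.

```bash
python3 -m handwheel '[[[0,0.001,0.015],[0,0,0]],[[0,0.001,0.04],[0,0,0]],[[0,0.001,0.065],[0,0,0]],[[0,0.001,0.085],[0,0,0]],[[0,0.001,0.096],[0,0,0]],[[0,0.001,0.1],[0,0,0]],[[0,0.001,0.1],[0,0,0]],[[0,0.001,0.1],[0,0,0]]]'
python3 -m handwheel '[[[0,0,0],[0,0,0]],[[0,0,0],[0,0,0]],[[0,0,0],[0,0,0]],[[0,0,0],[0,0,0]],[[0,0,0],[0,0,0]],[[0,0,0],[0,0,0]],[[0,0,0],[0,0,0]],[[0,0,0],[0,0,0]]]' 1
```

```text
time_s: 25.7
tcp_pos: [405.8, -315.7, 202.2]
orientation: [3.141, 0.001, 0.002]
force: [0.3, 0.3, 0.0]
grip_width: 85.6
time_s: 26.37
tcp_pos: [405.4, -315.8, 202.0]
orientation: [3.141, -0.0, 0.002]
force: [-0.4, 0.3, 5.1]
grip_width: 38.8
```

```bash
python3 -m handwheel '[[[0,0,-0.008],[0,0,0]],[[0,0,-0.025],[0,0,0]],[[0,0,-0.05],[0,0,0]],[[0,0,-0.08],[0,0,0]],[[0,0,-0.11],[0,0,0]],[[0,0,-0.14],[0,0,0]],[[0,0,-0.17],[0,0,0]],[[0.01,-0.015,-0.19],[0,0,0]],[[0.025,-0.038,-0.2],[0,0,0]],[[0.04,-0.061,-0.2],[0,0,0]]]'
python3 -m handwheel '[[[0.018,-0.027,0],[0,0,0]],[[0.036,-0.054,0],[0,0,0]],[[0.054,-0.082,0],[0,0,0]],[[0.072,-0.11,0],[0,0,0]],[[0.09,-0.137,0],[0,0,0]],[[0.108,-0.164,0],[0,0,0]],[[0.126,-0.192,0],[0,0,0]],[[0.144,-0.219,0],[0,0,0]],[[0.155,-0.236,0],[0,0,0]],[[0.16,-0.243,0],[0,0,0]]]'
python3 -m handwheel '[[[0,0,0.015],[0,0,0]],[[0,0,0.04],[0,0,0]],[[0,0,0.07],[0,0,0]],[[0,0,0.1],[0,0,0]],[[0,0,0.13],[0,0,0]],[[0,0,0.155],[0,0,0]],[[0,0,0.175],[0,0,0]],[[0,0,0.185],[0,0,0]],[[0,0,0.19],[0,0,0]],[[0,0,0.19],[0,0,0]]]'
python3 -m handwheel '[[[0,0,0.003],[0,0,0]],[[0,0,0.005],[0,0,0]],[[0,0,0.006],[0,0,0]],[[0,0,0.007],[0,0,0]],[[0,0,0.007],[0,0,0]],[[0,0,0.007],[0,0,0]]]'
```

```text
time_s: 27.2
tcp_pos: [445.5, -254.7, 404.7]
orientation: [3.139, -0.004, 0.007]
force: [0.6, 0.4, -1.2]
grip_width: 38.4
time_s: 28.03
tcp_pos: [605.9, -7.6, 401.5]
orientation: [-3.14, -0.008, -0.001]
force: [0.4, -0.8, -1.8]
grip_width: 38.9
time_s: 28.87
tcp_pos: [604.9, -12.2, 210.8]
orientation: [3.141, -0.001, -0.002]
force: [-1.2, -0.6, -1.1]
grip_width: 38.4
time_s: 29.37
tcp_pos: [605.3, -11.6, 204.5]
orientation: [3.142, 0.0, 0.001]
force: [0.3, 0.7, -1.2]
grip_width: 38.8
```

```bash
python3 -m handwheel '[[[0,0,0.0005],[0,0,0]],[[0,0,0.001],[0,0,0]],[[0,0,0.0015],[0,0,0]],[[0,0,0.0015],[0,0,0]]]'
python3 -m handwheel '[[[0,0,0],[0,0,0]],[[0,0,0],[0,0,0]],[[0,0,0],[0,0,0]],[[0,0,0],[0,0,0]],[[0,0,0],[0,0,0]],[[0,0,0],[0,0,0]],[[0,0,0],[0,0,0]],[[0,0,0],[0,0,0]]]' 0.1
python3 -m handwheel '[[[0,0,-0.008],[0,0,0]],[[0,0,-0.025],[0,0,0]],[[0,0,-0.05],[0,0,0]],[[0,0,-0.085],[0,0,0]],[[0,0,-0.12],[0,0,0]],[[0,0,-0.155],[0,0,0]],[[0,0,-0.19],[0,0,0]],[[0,0,-0.22],[0,0,0]],[[0,0,-0.235],[0,0,0]],[[0,0,-0.235],[0,0,0]]]'
python3 -m handwheel '[[[-0.01,0,-0.01],[0,0,0]],[[-0.04,0,-0.02],[0,0,0]],[[-0.075,0,-0.02],[0,0,0]],[[-0.1,0,-0.02],[0,0,0]],[[-0.1,0,-0.02],[0,0,0]],[[-0.1,0,-0.02],[0,0,0]],[[-0.1,0,-0.02],[0,0,0]],[[-0.1,0,-0.02],[0,0,0]]]'
python3 - <<'E'
from h import *
t=telemetry.sense();print(t['tcp_pos'],t['force'],t['grip_width'])
e=snap('scene','e12');w=snap('wrist','w12');snap('side','d12')
g=lambda s,u,v,W,H,k:np.clip(cv2.resize(s['img'][v:v+H,u:u+W,::-1],None,fx=k,fy=k,interpolation=cv2.INTER_AREA if k<1 else cv2.INTER_CUBIC)*1.3,0,255).astype(np.uint8)
a=g(e,130,170,320,175,2.5); b=g(w,0,0,560,230,800/560)[:600-a.shape[0]] if 0 else g(w,0,100,560,113,800/560)
b=g(d:=load('d12'),80,100,240,180,1)
cv2.imwrite('pics/c12.png',a)
for n,p in(('plate',(584,-200,56)),('lid',(584,-200,132)),('mid',(604.5,-11.3,2)),('bottletop',(604.5,-11.3,97)),('pan',(624,177,56)),('jartop',(624,177,108))): print(n,np.round(proj(e,p),1),np.round((np.array(proj(e,p))-[130,170])*2.5),np.round(proj(w,p),1))
E
```

```text
time_s: 29.7
tcp_pos: [605.3, -11.5, 204.0]
orientation: [3.141, 0.0, 0.001]
force: [-3.8, -0.3, 9.5]
grip_width: 38.7
time_s: 30.37
tcp_pos: [605.1, -11.6, 202.7]
orientation: [3.142, -0.0, -0.0]
force: [0.8, -0.8, -0.4]
grip_width: 76.8
time_s: 31.2
tcp_pos: [605.9, -11.3, 443.1]
orientation: [-3.141, 0.0, -0.013]
force: [0.4, -0.2, 0.5]
grip_width: 76.9
time_s: 31.87
tcp_pos: [505.7, -11.6, 457.4]
orientation: [-3.141, 0.0, 0.001]
force: [0.2, 0.3, -0.6]
grip_width: 76.9
[505.66744049 -11.6483324  457.43139213] [ 0.20466574  0.30476968 -0.63184099] 76.89968465616718
plate [189.3 293.5] [148. 309.] [473.1  96.6]
lid [183.3 271. ] [133. 253.] [523.4  94.2]
mid [291.7 299.2] [404. 323.] [278.7  78.2]
bottletop [293.3 272.8] [408. 257.] [278.4  70. ]
pan [392.5 275.8] [656. 264.] [78.2 51.9]
jartop [398.  260.3] [670. 226.] [43.8 42.8]
```

View pics/c12.png

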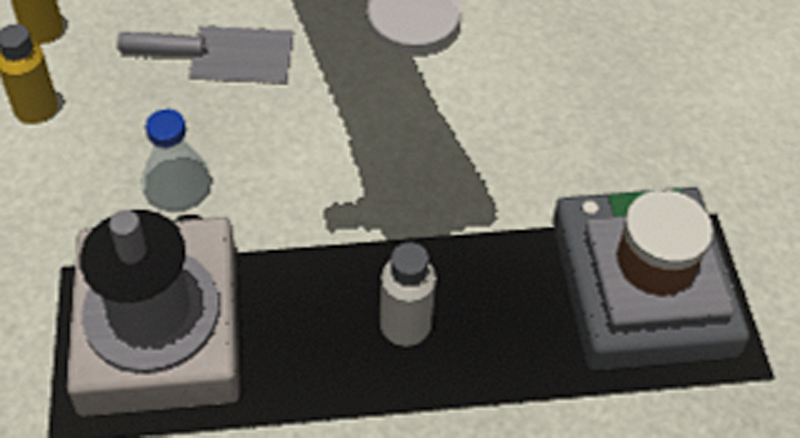

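```bash
python3 -c "
from workcell import manip,telemetry
print(manip.close_job());print(telemetry.sense()['time_s'])"
```

```text
the job is handed in; nothing more can be done
None
the job is handed in; nothing more can be done
```

I finished the station and handed the job in; my last reading of the robot's clock was 31.9 s. No verdict was reported. I worked in the order asked: beaker on the stirrer plate, lid on the beaker, jar on the balance pan, then the white bottle on the mat midway between the machines.

**Final scene picture:**
- The beaker, jar and bottle stand upright, and the lid lies flat on the beaker. The lid, bottle cap and jar cap centres are each within about 2 mm of where they should be.
- The flask looked undisturbed; I did not measure its position again. The yellow bottles were not touched.
- The gripper was open and well clear of everything, with no contact force.

**Disagreement:** the scene and wrist cameras differed by up to about 4 mm on the machine centres. I used values between the two, so each item could be 1–3 mm off its true middle. The last wrist and side pictures were saved but not viewed.

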